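# Play the missed phrase again on the dictation recorder

### The arm

A 7-joint arm with a two-finger parallel gripper is mounted at the origin on the work surface. World frame = base frame: x ahead of the robot, y to its left, z up, the work surface at z = 0. Lengths are in m, angles in rad, forces in N, time in s.
With the tool pointing down it reaches from about 0.425 to 0.875 m from the base axis. Payload 4.7 kg.
Tool frame: the origin (TCP) lies at the centre of the arm's flange, where the gripper is bolted on; the fingertips stand 182 mm ahead of it and the grasp point (between the pads) lies ahead of it (ctrl.hold_point_z is the z of the grasp point in the tool frame, in m); z points along the fingers, y is the direction in which the jaws open and shut (so a half turn about z gives the same grasp; the last joint's range is limited). The gripper opens to 87 mm and grips with 3 to 60 N. Pads are 19 mm wide; open, the fingers measure 117 mm over their backs; the gripper's body (75 mm by 190 mm) begins 51 mm behind the grasp point.
Start: joints at [1.171, 0.321, -0.07, 1.45, 0.023, 1.371, -0.057], TCP at [0.261, -0.595, 0.405] pointing down, gripper open.
Joint ranges: [-2.86, 2.86], [-0.3, 2.09], [-1.38, 1.24], [0.06, 2.45], [-1.56, 4.7], [0.09, 2.05], [-2.69, 2.69]. Speed limits (rad/s): [2.57, 2.57, 3.14, 3.14, 3.14, 3.14, 3.14].

### API

Orientations are given as a rotation vector (axis times angle).
In Python, from bench import get_state, imaging, workorder, ctrl gives the robot as it stands.
- The arm moves only by the tool step_arm, never from a script. Its argument "increments" is a list of rows, each an object of numbers: "claw": the opening, from 0 (shut) to 1 (fully open); "tx", "ty", "tz": the shift along the tool's x, y, z in m; "spin": the turn about the tool's z in degrees. A call has 1 to 8 rows; each row is the pose to reach, as a shift and turn from the pose commanded when the call began, along the tool's axes at that moment; what a row does not reach only later rows make up. A row lasts 1/12 s, in which the tool goes at most 41.7 mm and 7.16 degrees, less where a joint would pass 70% of its speed; a pose out of reach is approached as far as the arm can. A call with a gripper value outside its range is refused whole. The fingers move at their own pace and stop on an object; "force" is the grip in N (left out, the last holds). Time passes only in rows, so rows that repeat a pose let the fingers close. It gives the time, the measured TCP pose, the force and the opening at its end, in the units of the state.
- get_state(): the state, without advancing time (a new reading comes with each control period).
- imaging.get_image(name): name is "side" or "top"; returns the picture (420x560x3 uint8, blue, green, red); there is no depth.
- imaging.camera_params(name): a dict with "intrinsics" (3x3 intrinsics, pixels), "camera_from_world" (4x4, takes a point from world to camera coordinates). Camera axes: x right, y down, z forward; pixel columns grow to the right and rows downward; lengths in m; the calibration is good to about 2 mm. A picture is of the moment at which its call begins. camera_params takes no time and is no camera call.
- workorder.close_job(): hands the job in, once; it reports no verdict.
The state is a dict: "time": time; "joint_positions": joint angles; "qd": joint speeds; "joint_torque": joint torques, N m; "position": TCP position; "tool_rot": TCP orientation; "ft_force": force on the tool from outside, world axes, zero at the start; "torque": the same for the moment, N m; "grip_width": opening from 0.0 (shut) to 1.0 (fully open).
Only numpy, scipy, OpenCV 4.12 (cv2) and the standard library are available. Lean on these libraries where they do the work, as an engineer would, in place of code of your own. Each camera call takes 0.05 s, during which the arm holds its last target. There are 200 camera calls.

### The job

The typist has missed a phrase: on the reel tape dictation recorder lightly tap the rewind key with the fingertips, leave all keys alone for at least three seconds while the tape runs back, then lightly tap the wide stop key and after it the play key. Press each key well down but gently, and let it come up fully, with the fingers off the recorder, before going on to the next; press no two keys together. Do not press the record or fast-forward key, which would spoil the dictation, and pick up nothing and disturb none of the things on the desk.

Things in the scene. Friction and masses are not known exactly. Their poses are not given: they have to be found in the camera images.
- recorder: heavy grey reel tape recorder, immovable, 270 mm deep (x), 330 wide (y), deck 68 high; reels and black head cover to 92 mm, cover 62 mm behind the press points. Origin: centre of its underside; x points from the key row (typist's side) to the back, y to the typist's left, z up. Five ivory piano keys on its front edge, from the typist's left: record, rewind, stop, play, fast-forward; all stand 12 mm above the deck
- record_pad (a point): record key, far left, narrowest (22 mm wide), round dot mark; not to be pressed. Point: middle of the key's top (key up), 80 mm above the desk, 20 mm behind the key's front edge, 60 mm ahead of its hinge; axes as the recorder's. Key 48 mm long; 17 mm free gap to rewind, centres 42 mm apart
- rewind_pad (a point): rewind key, next left of the stop key, 28 mm wide, double chevron pointing left. Point: middle of the key's top (key up), 80 mm above the desk, 20 mm behind the key's front edge, 60 mm ahead of its hinge; axes as the recorder's. Key 48 mm long; 12 mm free gap to stop, centres 56 mm apart
- stop_pad (a point): stop key, the middle and widest key (60 mm wide), square mark. Point: middle of the key's top (key up), 80 mm above the desk, 20 mm behind the key's front edge, 60 mm ahead of its hinge; axes as the recorder's. Key 48 mm long; 12 mm free gap to each neighbour
- play_pad (a point): play key, next right of the stop key, 28 mm wide, single triangle pointing right. Point: middle of the key's top (key up), 80 mm above the desk, 20 mm behind the key's front edge, 60 mm ahead of its hinge; axes as the recorder's. Key 48 mm long; 12 mm free gap to stop, centres 56 mm apart
- forward_pad (a point): fast-forward key, far right, 28 mm wide, double chevron pointing right; not to be pressed. Point: middle of the key's top (key up), 80 mm above the desk, 20 mm behind the key's front edge, 60 mm ahead of its hinge; axes as the recorder's. Key 48 mm long; 14 mm free gap to play, centres 42 mm apart
- key_record (a joint): angle of the record key in rad: 0 up, 0.14 fully down; 0.07 is half way (4.2 mm down at the press point), where a tap counts. Sprung, does not latch: at the press point 1.5 N starts it, 5 N takes it to its hard stop 8 mm down; over 20 N is too hard
- key_rewind (a joint): angle of the rewind key in rad: 0 up, 0.14 fully down; 0.07 is half way (4.2 mm down at the press point), where a tap counts. Sprung, does not latch: at the press point 1.5 N starts it, 5 N takes it to its hard stop 8 mm down; over 20 N is too hard
- key_stop (a joint): angle of the stop key in rad: 0 up, 0.14 fully down; 0.07 is half way (4.2 mm down at the press point), where a tap counts. Sprung, does not latch: at the press point 1.5 N starts it, 5 N takes it to its hard stop 8 mm down; over 20 N is too hard
- key_play (a joint): angle of the play key in rad: 0 up, 0.14 fully down; 0.07 is half way (4.2 mm down at the press point), where a tap counts. Sprung, does not latch: at the press point 1.5 N starts it, 5 N takes it to its hard stop 8 mm down; over 20 N is too hard
- key_forward (a joint): angle of the fast-forward key in rad: 0 up, 0.14 fully down; 0.07 is half way (4.2 mm down at the press point), where a tap counts. Sprung, does not latch: at the press point 1.5 N starts it, 5 N takes it to its hard stop 8 mm down; over 20 N is too hard
- paperweight: heavy glass dome paperweight with a blue swirl, 74 mm across, 50 mm high, standing on the desk beside the recorder; origin at the centre of its underside; leave it alone
- inkwell_cap: black bakelite inkwell cap with a small knob, 46 mm across, 33 mm high, standing on the desk beside the recorder; origin at the centre of its underside; leave it alone
- clip_left: bronze bulldog clip lying on the desk in front of the keys, towards the left, 56 mm wide (its y), 60 mm long with its thumb loops, 30 mm high; origin under the middle of its jaw plates; leave it alone
- clip_right: bronze bulldog clip, the same, towards the right; leave it alone

How it is judged:
By the outcome, as a careful person would: the job done as asked, in the order asked, and still so for the second after the job is handed in, with the robot touching nothing.
It also fails if it takes over 45 s, if anything falls off the work surface, if the arm or the gripper's body presses on something with over 40 N, if the wrist force passes 120 N, or if a joint passes its speed limit or range.

## Working session

There is one attempt and no reset: what is moved stays moved. The work goes in short steps, Python scripts to look and compute and a tool call to move; the robot and the scene stay as the last step left them, time stands still between calls to the robot, and variables do not carry over. Pictures are saved under pics/ and viewed, on a budget of 10 in all, crops included, one or two more only if the job needs it, and the job is handed in when it is done.

Besides the shell and the picture viewer there is one more tool, called after "Emit:" in YAML: its name, and indented under it one key for each argument. step_arm: Moves the arm, as the interface text tells. Its arguments: {"type":"object","properties":{"increments":{"type":"array"},"force":{"type":"number"}},"required":["increments"]}

```bash
mkdir -p pics; python3 - <<'E'
from bench import get_state, imaging, ctrl
import cv2
s=get_state(); print(s); print(ctrl.hold_point_z)
for n in("side","top"):
    cv2.imwrite(f"pics/{n}0.png",imaging.get_image(n)); p=imaging.camera_params(n); print(n,p)
E
```

```text
{'time': 0.0, 'joint_positions': array([ 1.17108452,  0.32183587, -0.07008599,  1.45166207,  0.02259897,
        1.37075985, -0.05692723]), 'qd': array([-0.00041339, -0.00046295, -0.00013128,  0.00062788, -0.0007908 ,
       -0.0006341 ,  0.00038173]), 'joint_torque': array([-1.15099323e-03, -4.91284096e+01, -4.04575747e-01, -3.12525380e+01,
       -6.38302742e-02,  4.38011752e-02,  1.88743734e-04]), 'position': array([ 0.26126033, -0.59497161,  0.40365931]), 'tool_rot': array([-3.07280733e+00, -6.45019169e-01,  7.49633881e-04]), 'ft_force': array([ 0.795499  ,  0.93402531, -0.98528814]), 'torque': array([0.0506937 , 0.00876914, 0.04681682]), 'grip_width': 1.0016318940280344}
0.1635
side {'intrinsics': array([[467.9556489 ,   0.        , 283.59432076],
       [  0.        , 467.9556489 , 205.61050111],
       [  0.        ,   0.        ,   1.        ]]), 'camera_from_world': array([[ 0.98181767, -0.18976101,  0.00498157, -0.52064661],
       [-0.1411717 , -0.74745897, -0.64913453,  0.14481036],
       [ 0.12690394,  0.6366285 , -0.76065731,  1.04752088],
       [ 0.        ,  0.        ,  0.        ,  1.        ]])}
top {'intrinsics': array([[448.17196234,   0.        , 277.53263259],
       [  0.        , 448.17196234, 210.48158788],
       [  0.        ,   0.        ,   1.        ]]), 'camera_from_world': array([[-0.00529088, -0.99996359,  0.00669519,  0.03983397],
       [-0.99557736,  0.00463944, -0.09383073,  0.52730744],
       [ 0.09379625, -0.00716203, -0.99556565,  0.99620374],
       [ 0.        ,  0.        ,  0.        ,  1.        ]])}
```

View pics/side0.png

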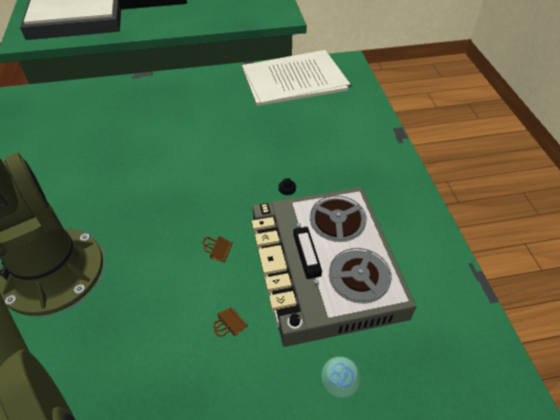

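View pics/top0.png

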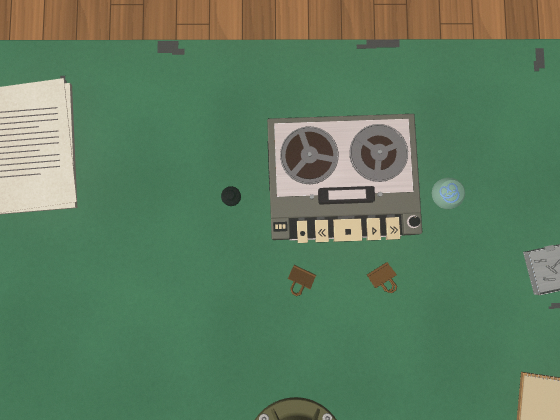

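The top view shows the keys at about record (302,232), rewind (321,231), stop (348,230), play (374,229) and fast-forward (393,229). The clips are at (301,278) and (382,276). In the side view the stop key is at (272,259). Next I segment the ivory colour and cast rays onto z=0.08.

```bash
cat >h.py <<'E'
import numpy as np, cv2
from bench import imaging
def ray(n,uv,z):
    p=imaging.camera_params(n); T=p["camera_from_world"]; R=T[:3,:3]
    d=R.T@np.linalg.inv(p["intrinsics"])@[*uv,1]; c=-R.T@T[:3,3]
    return c+d*(z-c[2])/d[2]
def proj(n,X):
    p=imaging.camera_params(n); T=p["camera_from_world"]; q=p["intrinsics"]@(T[:3,:3]@X+T[:3,3]); return q[:2]/q[2]
E
python3 - <<'E'
from h import *
for n,(r0,r1,c0,c1) in {"top":(215,248,288,405),"side":(215,312,250,300)}.items():
    im=cv2.imread(f"pics/{n}0.png"); hsv=cv2.cvtColor(im,cv2.COLOR_BGR2HSV)
    m=cv2.inRange(hsv,(12,35,150),(35,140,255)); k=np.zeros_like(m); k[r0:r1,c0:c1]=m[r0:r1,c0:c1]
    cs,_=cv2.findContours(k,cv2.RETR_EXTERNAL,cv2.CHAIN_APPROX_NONE)
    for c in sorted(cs,key=lambda c:c[:,0,0].mean() if n=="top" else c[:,0,1].mean()):
        if cv2.contourArea(c)<30: continue
        r=cv2.minAreaRect(c); print(n,cv2.boundingRect(c),np.round(r[0],1),np.round(r[1],1),round(r[2],1),ray(n,r[0],.08).round(4))
    cr=im[r0-5:r1+5,c0-10:c1+10]
    cv2.imwrite(f"pics/{n}crop.png",cv2.resize(cr,None,fx=5,fy=5,interpolation=cv2.INTER_CUBIC))
E
```

```text
top (297, 221, 11, 22) [302.  231.5] [21. 10.] 90.0 [ 0.4768 -0.0146  0.08  ]
top (315, 220, 14, 22) [321.5 230.5] [21. 13.] 90.0 [ 0.4787 -0.0565  0.08  ]
top (333, 219, 29, 22) [347.  229.5] [21. 28.] 90.0 [ 0.4806 -0.1114  0.08  ]
top (367, 218, 14, 22) [373.5 228.5] [21. 13.] 90.0 [ 0.4824 -0.1684  0.08  ]
top (386, 217, 14, 23) [392.5 228. ] [22. 13.] 90.0 [ 0.4833 -0.2093  0.08  ]
side (252, 217, 22, 12) [262.7 222.6] [ 8.2 21.2] 80.5 [ 0.4795 -0.0165  0.08  ]
side (255, 231, 24, 14) [266.6 237.4] [10.7 22.3] 80.0 [ 0.4811 -0.0585  0.08  ]
side (259, 246, 27, 27) [271.8 257.8] [26.2 23. ] 77.5 [ 0.4831 -0.1127  0.08  ]
side (265, 274, 26, 16) [277.5 280.5] [13.3 23.9] 78.7 [ 0.4848 -0.1687  0.08  ]
side (270, 292, 26, 16) [282.3 299.4] [13.1 24.4] 79.7 [ 0.4863 -0.2124  0.08  ]
```

View pics/topcrop.png

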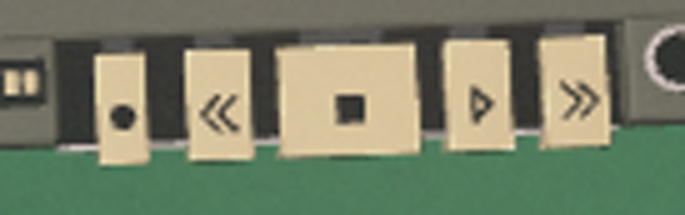

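The crop shows all five keys with their marks in the expected order, with nothing over them. Both views agree to about 2 mm. My press points are rewind (0.476,-0.057), stop (0.478,-0.1125) and play (0.480,-0.1685), with recorder yaw about 2°.

```bash
cat >>h.py <<'E'
from scipy.spatial.transform import Rotation as Ro
from bench import get_state
P=dict(rewind=(.476,-.057),stop=(.478,-.1125),play=(.480,-.1685))
def go(k,tip):
    s=get_state(); R=Ro.from_rotvec(s["tool_rot"]).as_matrix(); p=s["position"]
    d=R.T@(np.array([*P[k],tip+.182])-p); a=np.degrees(np.arctan2(R[1,1],R[0,1]))
    print(k,"t",round(s["time"],2),"shift mm",(d*1000).round(1),"spin",round((a-2+90)%180-90,2),"tip",(p+.182*R[:,2]).round(4),"F",s["ft_force"].round(2),"grip",round(s["grip_width"],3),"j",s["joint_positions"].round(2))
E
python3 -c "
from h import *
go('rewind',.115)"
```

```text
rewind t 0.1 shift mm [ 413.  -406.   107.4] spin -68.29 tip [ 0.2611 -0.5947  0.2217] F [-0.46 -0.4  -0.72] grip 0.999 j [ 1.17  0.32 -0.07  1.45  0.02  1.37 -0.06]
```

Emit:
step_arm:
  increments:
    - {"tx":0.028,"ty":-0.027,"tz":0.003,"spin":-4.5,"claw":0}
    - {"tx":0.056,"ty":-0.054,"tz":0.006,"spin":-9,"claw":0}
    - {"tx":0.084,"ty":-0.081,"tz":0.01,"spin":-14,"claw":0}
    - {"tx":0.112,"ty":-0.108,"tz":0.015,"spin":-19,"claw":0}
    - {"tx":0.14,"ty":-0.136,"tz":0.02,"spin":-24,"claw":0}
    - {"tx":0.168,"ty":-0.164,"tz":0.025,"spin":-29,"claw":0}
    - {"tx":0.196,"ty":-0.192,"tz":0.03,"spin":-34,"claw":0}
    - {"tx":0.22,"ty":-0.216,"tz":0.03,"spin":-38,"claw":0}
  force: 10

```text
time: 0.77
position: [0.3763, -0.3059, 0.3734]
tool_rot: [-2.691, -1.618, 0.001]
ft_force: [0.5, 0.1, 0.2]
grip_width: 0.48
```

```bash
python3 -c "
from h import *
go('rewind',.13)"
```

```text
rewind t 0.77 shift mm [266.5 -28.5  61.6] spin -29.97 tip [ 0.376  -0.3056  0.1914] F [0.53 0.08 0.17] grip 0.48 j [ 0.95  0.   -0.33  1.88  0.    1.26  0.14]
```

Emit:
step_arm:
  increments:
    - {"tx":0.036,"ty":-0.004,"tz":0.008,"spin":-4,"claw":0}
    - {"tx":0.072,"ty":-0.008,"tz":0.016,"spin":-8,"claw":0}
    - {"tx":0.108,"ty":-0.012,"tz":0.024,"spin":-12,"claw":0}
    - {"tx":0.144,"ty":-0.016,"tz":0.032,"spin":-16,"claw":0}
    - {"tx":0.18,"ty":-0.02,"tz":0.04,"spin":-20,"claw":0}
    - {"tx":0.216,"ty":-0.024,"tz":0.048,"spin":-24,"claw":0}
    - {"tx":0.245,"ty":-0.027,"tz":0.056,"spin":-28,"claw":0}
    - {"tx":0.265,"ty":-0.0285,"tz":0.061,"spin":-30,"claw":0}

```text
time: 1.43
position: [0.4767, -0.0587, 0.313]
tool_rot: [-2.18, -2.26, -0.0]
ft_force: [0.2, 0.4, -0.7]
grip_width: 0.009
```

Emit:
step_arm:
  increments:
    - {"tx":0,"claw":0}
    - {"tx":0,"claw":0}
    - {"tx":0,"claw":0}

```text
invalid input at $.increments[0]: expected keys claw, tx, ty, tz, spin
```

```bash
python3 -c "
from h import *
go('rewind',.10)
a=imaging.get_image('top')[180:300,270:430];b=imaging.get_image('side')[160:320,200:340]
cv2.imwrite('pics/a1.png',cv2.resize(a,None,fx=4,fy=4,interpolation=2)); cv2.imwrite('pics/b1.png',cv2.resize(b,None,fx=3.7,fy=3.7,interpolation=2))"
```

```text
rewind t 1.43 shift mm [ 1.7 -0.6 31. ] spin 0.07 tip [ 0.4765 -0.0586  0.131 ] F [ 0.16  0.44 -0.66] grip 0.009 j [ 0.67  0.06 -0.61  1.96  0.04  1.14  0.08]
```

View pics/b1.png

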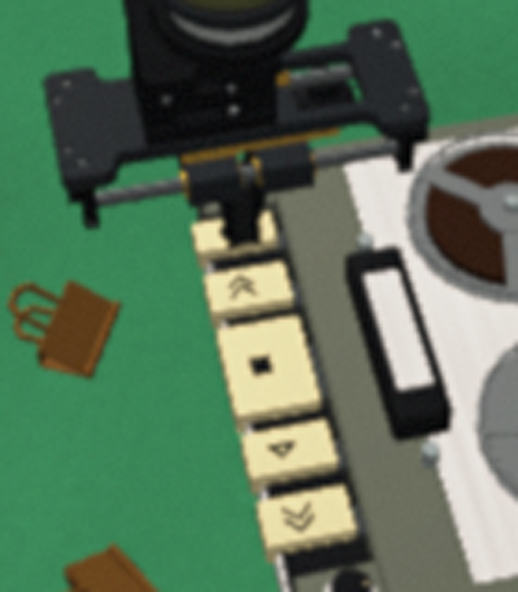

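The side crop shows the closed fingertips above the record/rewind area at about pixel (265,224). At 50 mm above the keys parallax could explain that offset, so I'll go down to 20 mm above the key and check it against the projection.

Emit:
step_arm:
  increments:
    - {"tx":0,"ty":0,"tz":0.015,"spin":0,"claw":0}
    - {"tx":0,"ty":0,"tz":0.03,"spin":0,"claw":0}
    - {"tx":0,"ty":0,"tz":0.03,"spin":0,"claw":0}
    - {"tx":0,"ty":0,"tz":0.03,"spin":0,"claw":0}
    - {"tx":0,"ty":0,"tz":0.03,"spin":0,"claw":0}

```text
time: 1.95
position: [0.4766, -0.063, 0.2844]
tool_rot: [2.19, 2.252, 0.0]
ft_force: [0.2, 0.6, 0.8]
grip_width: 0.003
```

```bash
python3 -c "
from h import *
go('rewind',.08)
s=get_state();print(proj('side',s['position']-[0,0,.182]),proj('side',np.array([.476,-.057,.08])))
b=imaging.get_image('side')[190:290,235:335]
cv2.imwrite('pics/b2.png',cv2.resize(b,None,fx=5,fy=5,interpolation=2))"
```

```text
rewind t 1.95 shift mm [ 6.  -0.4 22.4] spin -0.4 tip [ 0.4767 -0.0631  0.1024] F [0.23 0.56 0.84] grip 0.003 j [ 0.66  0.1  -0.61  1.99  0.06  1.08  0.05]
[264.55918672 233.10655557] [264.10988357 237.22478881]
```

View pics/b2.png

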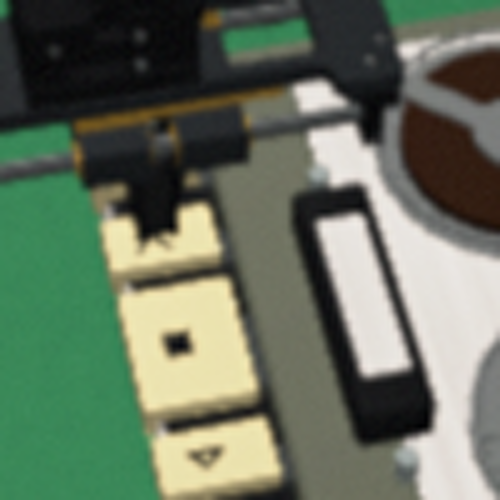

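The fingertips' near edge is at about (266,237), matching the projected centre (265,233) plus half the pad width, so the calibration agrees. Now I correct 6 mm sideways and come lower.

Emit:
step_arm:
  increments:
    - {"tx":0.006,"ty":0,"tz":0.004,"spin":-0.4,"claw":0}
    - {"tx":0.006,"ty":0,"tz":0.008,"spin":-0.4,"claw":0}
    - {"tx":0.006,"ty":0,"tz":0.008,"spin":-0.4,"claw":0}
    - {"tx":0.006,"ty":0,"tz":0.008,"spin":-0.4,"claw":0}

```text
time: 2.33
position: [0.4761, -0.0559, 0.2756]
tool_rot: [-2.18, -2.262, 0.001]
ft_force: [-0.6, -0.6, -0.1]
grip_width: 0.008
```

```bash
python3 -c "
from h import *
go('rewind',.08)"
```

```text
rewind t 2.33 shift mm [-1.1 -0.1 13.6] spin 0.13 tip [ 0.476  -0.056   0.0936] F [-0.57 -0.63 -0.06] grip 0.008 j [ 0.65  0.11 -0.62  2.    0.07  1.06  0.04]
```

Emit:
step_arm:
  increments:
    - {"tx":0,"ty":0,"tz":0.006,"spin":0,"claw":0}
    - {"tx":0,"ty":0,"tz":0.012,"spin":0,"claw":0}
    - {"tx":0,"ty":0,"tz":0.015,"spin":0,"claw":0}
    - {"tx":0,"ty":0,"tz":0.017,"spin":0,"claw":0}
    - {"tx":0,"ty":0,"tz":0.019,"spin":0,"claw":0}
    - {"tx":0,"ty":0,"tz":0.019,"spin":0,"claw":0}

```text
time: 2.83
position: [0.4758, -0.0562, 0.2564]
tool_rot: [-2.179, -2.261, 0.002]
ft_force: [-3.1, -1.0, 4.8]
grip_width: 0.005
```

Emit:
step_arm:
  increments:
    - {"tx":0,"ty":0,"tz":0.001,"spin":0,"claw":0}
    - {"tx":0,"ty":0,"tz":0.0015,"spin":0,"claw":0}
    - {"tx":0,"ty":0,"tz":0.0015,"spin":0,"claw":0}

```text
time: 3.08
position: [0.4757, -0.0562, 0.2552]
tool_rot: [-2.18, -2.261, 0.003]
ft_force: [-4.7, -0.3, 5.9]
grip_width: 0.007
```

```bash
python3 -c "
from h import *
go('rewind',.08)
b=imaging.get_image('side')[190:290,235:335]
cv2.imwrite('pics/b3.png',cv2.resize(b,None,fx=5,fy=5,interpolation=2))"
```

```text
rewind t 3.08 shift mm [-0.8  0.3 -6.8] spin 0.1 tip [ 0.4753 -0.0563  0.0732] F [-4.72 -0.3   5.95] grip 0.007 j [ 0.65  0.13 -0.61  2.02  0.09  1.02  0.03]
```

View pics/b3.png

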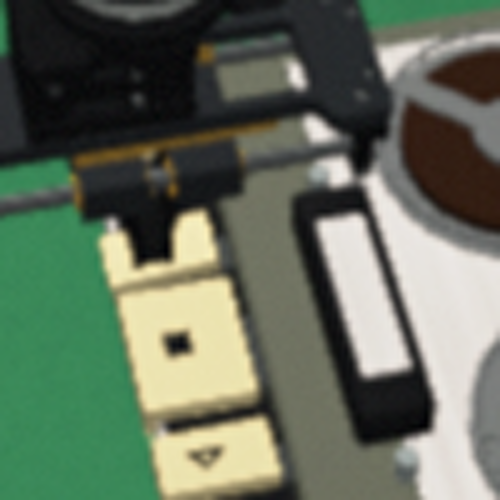

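The crop shows the fingertip on the rewind key only, about 7 mm down and clear of stop, with roughly 6 N upward. I lift off and wait more than 3 s, moving over the stop key meanwhile.

Emit:
step_arm:
  increments:
    - {"tx":0,"ty":0,"tz":-0.01,"spin":0,"claw":0}
    - {"tx":0,"ty":0,"tz":-0.02,"spin":0,"claw":0}
    - {"tx":0,"ty":0,"tz":-0.03,"spin":0,"claw":0}
    - {"tx":0,"ty":0,"tz":-0.03,"spin":0,"claw":0}
    - {"tx":-0.02,"ty":0,"tz":-0.03,"spin":0,"claw":0}
    - {"tx":-0.04,"ty":0,"tz":-0.03,"spin":0,"claw":0}
    - {"tx":-0.0565,"ty":0,"tz":-0.03,"spin":0,"claw":0}
    - {"tx":-0.0565,"ty":0,"tz":-0.03,"spin":0,"claw":0}

```text
time: 3.8
position: [0.4781, -0.1162, 0.2854]
tool_rot: [2.185, 2.255, -0.001]
ft_force: [-0.2, -0.5, 0.2]
grip_width: 0.006
```

Emit:
step_arm:
  increments:
    - {"tx":0,"ty":0,"tz":0,"spin":0,"claw":0}
    - {"tx":0,"ty":0,"tz":0,"spin":0,"claw":0}
    - {"tx":0,"ty":0,"tz":0,"spin":0,"claw":0}
    - {"tx":0,"ty":0,"tz":0,"spin":0,"claw":0}
    - {"tx":0,"ty":0,"tz":0,"spin":0,"claw":0}
    - {"tx":0,"ty":0,"tz":0,"spin":0,"claw":0}
    - {"tx":0,"ty":0,"tz":0,"spin":0,"claw":0}
    - {"tx":0,"ty":0,"tz":0,"spin":0,"claw":0}

```text
time: 4.47
position: [0.4783, -0.1124, 0.2852]
tool_rot: [2.18, 2.262, -0.0]
ft_force: [-0.5, 0.1, -0.8]
grip_width: 0.005
```

Emit:
step_arm:
  increments:
    - {"tx":0,"ty":0,"tz":0,"spin":0,"claw":0}
    - {"tx":0,"ty":0,"tz":0,"spin":0,"claw":0}
    - {"tx":0,"ty":0,"tz":0,"spin":0,"claw":0}
    - {"tx":0,"ty":0,"tz":0,"spin":0,"claw":0}
    - {"tx":0,"ty":0,"tz":0,"spin":0,"claw":0}
    - {"tx":0,"ty":0,"tz":0,"spin":0,"claw":0}
    - {"tx":0,"ty":0,"tz":0,"spin":0,"claw":0}
    - {"tx":0,"ty":0,"tz":0,"spin":0,"claw":0}

```text
time: 5.13
position: [0.4783, -0.1126, 0.2853]
tool_rot: [2.18, 2.262, -0.0]
ft_force: [0.4, 0.1, 1.0]
grip_width: 0.004
```

Emit:
step_arm:
  increments:
    - {"tx":0,"ty":0,"tz":0,"spin":0,"claw":0}
    - {"tx":0,"ty":0,"tz":0,"spin":0,"claw":0}
    - {"tx":0,"ty":0,"tz":0,"spin":0,"claw":0}
    - {"tx":0,"ty":0,"tz":0,"spin":0,"claw":0}
    - {"tx":0,"ty":0,"tz":0,"spin":0,"claw":0}
    - {"tx":0,"ty":0,"tz":0,"spin":0,"claw":0}
    - {"tx":0,"ty":0,"tz":0,"spin":0,"claw":0}
    - {"tx":0,"ty":0,"tz":0,"spin":0,"claw":0}

```text
time: 5.8
position: [0.4783, -0.1126, 0.2853]
tool_rot: [2.18, 2.262, -0.0]
ft_force: [0.2, 0.3, -0.7]
grip_width: 0.003
```

Emit:
step_arm:
  increments:
    - {"tx":0,"ty":0,"tz":0,"spin":0,"claw":0}
    - {"tx":0,"ty":0,"tz":0,"spin":0,"claw":0}
    - {"tx":0,"ty":0,"tz":0,"spin":0,"claw":0}
    - {"tx":0,"ty":0,"tz":0,"spin":0,"claw":0}
    - {"tx":0,"ty":0,"tz":0,"spin":0,"claw":0}
    - {"tx":0,"ty":0,"tz":0,"spin":0,"claw":0}
    - {"tx":0,"ty":0,"tz":0,"spin":0,"claw":0}
    - {"tx":0,"ty":0,"tz":0,"spin":0,"claw":0}

```text
time: 6.47
position: [0.4783, -0.1125, 0.2852]
tool_rot: [2.18, 2.262, -0.0]
ft_force: [1.2, 0.1, -0.6]
grip_width: 0.009
```

```bash
python3 -c "
from h import *
go('stop',.08)"
```

```text
stop t 6.47 shift mm [ 0.  -0.3 23.2] spin 0.11 tip [ 0.4783 -0.1125  0.1032] F [ 1.23  0.05 -0.59] grip 0.009 j [ 0.72  0.12 -0.57  1.96  0.07  1.08  0.16]
```

Emit:
step_arm:
  increments:
    - {"tx":0,"ty":0,"tz":0,"spin":0,"claw":0}
    - {"tx":0,"ty":0,"tz":0,"spin":0,"claw":0}
    - {"tx":0,"ty":0,"tz":0,"spin":0,"claw":0}
    - {"tx":0,"ty":0,"tz":0,"spin":0,"claw":0}
    - {"tx":0,"ty":0,"tz":0,"spin":0,"claw":0}
    - {"tx":0,"ty":0,"tz":0,"spin":0,"claw":0}
    - {"tx":0,"ty":0,"tz":0.005,"spin":0,"claw":0}
    - {"tx":0,"ty":0,"tz":0.01,"spin":0,"claw":0}

```text
time: 7.13
position: [0.4784, -0.1126, 0.2751]
tool_rot: [2.18, 2.261, 0.0]
ft_force: [-0.6, 0.4, -0.0]
grip_width: 0.006
```

Emit:
step_arm:
  increments:
    - {"tx":0,"ty":0,"tz":0.006,"spin":0,"claw":0}
    - {"tx":0,"ty":0,"tz":0.012,"spin":0,"claw":0}
    - {"tx":0,"ty":0,"tz":0.015,"spin":0,"claw":0}
    - {"tx":0,"ty":0,"tz":0.017,"spin":0,"claw":0}
    - {"tx":0,"ty":0,"tz":0.019,"spin":0,"claw":0}
    - {"tx":0,"ty":0,"tz":0.02,"spin":0,"claw":0}
    - {"tx":0,"ty":0,"tz":0.02,"spin":0,"claw":0}

```text
time: 7.72
position: [0.4775, -0.1126, 0.255]
tool_rot: [-2.179, -2.26, 0.003]
ft_force: [-5.1, 0.6, 5.9]
grip_width: 0.006
```

```bash
python3 -c "
from h import *
go('stop',.08)"
```

```text
stop t 7.72 shift mm [ 0.   0.4 -7. ] spin 0.1 tip [ 0.477  -0.1126  0.073 ] F [-5.12  0.63  5.91] grip 0.006 j [ 0.71  0.16 -0.56  1.99  0.1   1.02  0.13]
```

Stop is 7 mm down at about 6 N. I lift off, move over play and look.

Emit:
step_arm:
  increments:
    - {"tx":0,"ty":0,"tz":-0.01,"spin":0,"claw":0}
    - {"tx":0,"ty":0,"tz":-0.02,"spin":0,"claw":0}
    - {"tx":0,"ty":0,"tz":-0.03,"spin":0,"claw":0}
    - {"tx":0,"ty":0,"tz":-0.03,"spin":0,"claw":0}
    - {"tx":-0.02,"ty":0,"tz":-0.03,"spin":0,"claw":0}
    - {"tx":-0.04,"ty":0,"tz":-0.03,"spin":0,"claw":0}
    - {"tx":-0.056,"ty":0,"tz":-0.03,"spin":0,"claw":0}
    - {"tx":-0.056,"ty":0,"tz":-0.03,"spin":0,"claw":0}

```text
time: 8.38
position: [0.4801, -0.1722, 0.2854]
tool_rot: [2.184, 2.255, -0.001]
ft_force: [0.4, -0.1, 0.1]
grip_width: 0.003
```

Emit:
step_arm:
  increments:
    - {"tx":0,"ty":0,"tz":0,"spin":0,"claw":0}
    - {"tx":0,"ty":0,"tz":0,"spin":0,"claw":0}
    - {"tx":0,"ty":0,"tz":0,"spin":0,"claw":0}
    - {"tx":0,"ty":0,"tz":0,"spin":0,"claw":0}
    - {"tx":0,"ty":0,"tz":0,"spin":0,"claw":0}
    - {"tx":0,"ty":0,"tz":0,"spin":0,"claw":0}

```text
time: 8.88
position: [0.4804, -0.168, 0.2853]
tool_rot: [2.179, 2.263, -0.0]
ft_force: [-0.8, 0.2, -0.6]
grip_width: 0.006
```

```bash
python3 -c "
from h import *
go('play',.08)
b=imaging.get_image('side')[215:315,235:335]
cv2.imwrite('pics/b4.png',cv2.resize(b,None,fx=5,fy=5,interpolation=2))"
```

```text
play t 8.88 shift mm [-0.5 -0.5 23.3] spin 0.16 tip [ 0.4804 -0.168   0.1033] F [-0.81  0.16 -0.56] grip 0.006 j [ 0.77  0.15 -0.52  1.93  0.09  1.09  0.25]
```

View pics/b4.png

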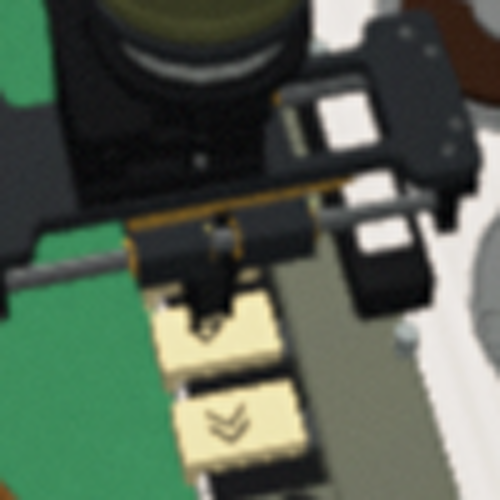

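The crop shows the fingertip over the play key's triangle at about pixel (277,279), well clear of fast-forward. Now I press play.

Emit:
step_arm:
  increments:
    - {"tx":0,"ty":0,"tz":0.008,"spin":0,"claw":0}
    - {"tx":0,"ty":0,"tz":0.016,"spin":0,"claw":0}
    - {"tx":0,"ty":0,"tz":0.022,"spin":0,"claw":0}
    - {"tx":0,"ty":0,"tz":0.025,"spin":0,"claw":0}
    - {"tx":0,"ty":0,"tz":0.027,"spin":0,"claw":0}
    - {"tx":0,"ty":0,"tz":0.029,"spin":0,"claw":0}
    - {"tx":0,"ty":0,"tz":0.03,"spin":0,"claw":0}
    - {"tx":0,"ty":0,"tz":0.03,"spin":0,"claw":0}

```text
time: 9.6
position: [0.4795, -0.1685, 0.255]
tool_rot: [-2.179, -2.26, 0.004]
ft_force: [-5.4, 0.7, 6.8]
grip_width: 0.005
```

```bash
python3 -c "
from h import *
go('play',.08)"
```

```text
play t 9.6 shift mm [ 0.   0.5 -7. ] spin 0.09 tip [ 0.4788 -0.1685  0.073 ] F [-5.39  0.65  6.78] grip 0.005 j [ 0.76  0.19 -0.52  1.95  0.11  1.03  0.23]
```

Emit:
step_arm:
  increments:
    - {"tx":0,"ty":0,"tz":-0.01,"spin":0,"claw":0}
    - {"tx":0,"ty":0,"tz":-0.02,"spin":0,"claw":0}
    - {"tx":0,"ty":0,"tz":-0.04,"spin":0,"claw":0}
    - {"tx":0,"ty":0,"tz":-0.06,"spin":0,"claw":0}
    - {"tx":0,"ty":0,"tz":-0.08,"spin":0,"claw":0}
    - {"tx":0,"ty":0,"tz":-0.1,"spin":0,"claw":0}
    - {"tx":0,"ty":0,"tz":-0.12,"spin":0,"claw":0}
    - {"tx":0,"ty":0,"tz":-0.12,"spin":0,"claw":0}

```text
time: 10.27
position: [0.482, -0.1685, 0.3806]
tool_rot: [2.174, 2.256, 0.005]
ft_force: [1.6, 0.0, 0.0]
grip_width: 0.003
```

Emit:
step_arm:
  increments:
    - {"tx":0,"ty":0,"tz":0,"spin":0,"claw":0}
    - {"tx":0,"ty":0,"tz":0,"spin":0,"claw":0}
    - {"tx":0,"ty":0,"tz":0,"spin":0,"claw":0}
    - {"tx":0,"ty":0,"tz":0,"spin":0,"claw":0}

```text
time: 10.6
position: [0.4801, -0.1684, 0.3742]
tool_rot: [-2.179, -2.261, 0.001]
ft_force: [0.1, 0.2, 0.3]
grip_width: 0.005
```

```bash
python3 -c "
from h import *
go('play',.2)
cv2.imwrite('pics/end.png',imaging.get_image('side'))"
```

```text
play t 10.6 shift mm [-0.1 -0.1 -7.8] spin 0.11 tip [ 0.4798 -0.1683  0.1922] F [0.14 0.24 0.31] grip 0.005 j [ 0.79  0.07 -0.52  1.82  0.03  1.27  0.3 ]
```

View pics/end.png

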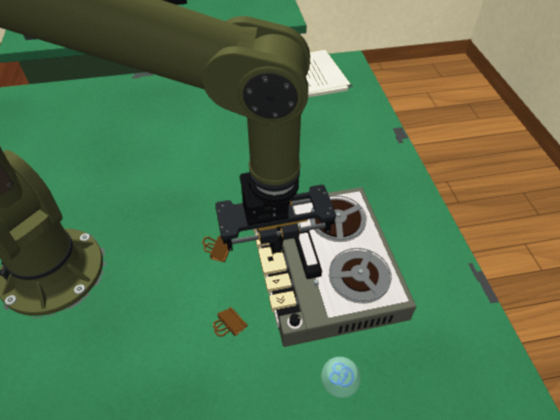

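The final view shows the arm clear above the recorder. The stop, play and fast-forward keys are up, and the clips at (217,248) and (231,321) and the paperweight at (341,376) are where they started.

```bash
python3 -c "
from bench import workorder
print(workorder.close_job())"
```

```text
the job is handed in; nothing more can be done
None
```

I tapped rewind, stop and play once each, in that order, with the closed fingertips, and handed the job in at about 10.6 s of the 45 s.

- **Presses:** each key went about 7 mm down, judged from the tip height. The upward force read at the bottom of each press was about 6–7 N, with up to about 5.5 N of sideways drag, both below the 20 N limit. Forces were read only at the end of each move, so I did not see any brief peak in between.
- **Wait:** after rewind I lifted off and left all keys alone for nearly 4 s before pressing stop. Between presses the fingers rose to about 23 mm above the keys.
- **Last checks:** the tip is about 11 cm above the keys and the force reads about zero. In the side view the stop, play and fast-forward keys are up. Both clips and the paperweight have not moved.
- **Not seen at the end:** the arm hid the record and rewind keys and the inkwell cap in that last view. The fingers were never pressed on the record or fast-forward key.
- **Other notes:** one move call was refused for its format and did nothing. My first approach was about 6 mm off to the side, and I corrected it above the rewind key before pressing.

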